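# Lay the coffee board for one

### The job

Lay the wooden serving board for a filter coffee: lay the teaspoon across the board, midway between its two round recesses; stand the white mug in the wide recess with its handle pointing outward over the board's end, away from the spoon; and stand the sugar jar in the narrow recess. Put the steel drip filter on the mug and the lid on the filter, each properly seated. Keep the mug and the jar upright on the way, and leave everything released and at rest.

Things in the scene. Friction and masses are not known exactly. Their poses are not given: they have to be found in the camera images.
- board: fixed wooden serving board, 160 (x) x 300 (y) x 20 mm; origin under its centre, z up. Round recesses 6 mm deep (floor at 14 mm): the wide one 92 mm across at (0, -92) mm, always the right-hand end as the robot sees it (yaw within 0.2 rad), the narrow one 74 mm across at (0, +100) mm. The spoon's place is the flat top at (0, +5) mm, lying along the board's x
- mug: off-white plain mug with one handle, 88 mm high, round body 80 mm across, weight about 0.33 kg; origin at the underside, z up; the body's axis is at (0, +16) mm from the origin and the handle points along -y, reaching to y = -56 mm. Inside width of the mouth about 70 mm
- mug_mouth (a point): centre of the mug's mouth, on its axis at rim height (88 mm above the underside)
- mug_handle (a point): middle of the upright outer part of the mug's handle, 60 mm above its underside, 63 mm from its axis; there the handle is 8 mm thick along the mug's x, spans y = -56 to -38 mm, its top at 74 to 79 mm: it can be pinched from above across the mug's x
- sugar_jar: clear round jar with a red screw lid (fixed on), 99 mm high, body 60 mm and lid 65 mm across (lid from 88 mm up), 0.44 kg; origin at the centre of the underside, z up
- filter: steel single-cup drip filter, 64 mm high, 0.12 kg: straight open chamber, 58 mm outside and 53 inside, from 8.5 mm up, on a brim 92 mm across (underside at 6 mm, edge up to 10 mm); beneath it a ring 54 mm across, 6 mm high, that goes into the mug's mouth while the brim rests on the rim; origin at the centre of the ring's underside, z up
- filter_lid: the filter's steel lid, 0.07 kg: disc 66 mm across (underside at 5 mm, top at 8.5 mm), below it a plug 44 mm across that goes into the filter's chamber while the disc rests on the chamber's edge, above it a black knob 13 to 16 mm across, up to 30.5 mm; origin at the centre of the plug's underside, z up
- teaspoon: light metal teaspoon lying flat, 139 mm long along its x, 30 mm wide at the widest, 10 mm high; origin under its middle on the surface, z up
Things that resemble listed ones, but are neither listed nor needed, are in the scene too. Leave any red look-alike of the filter_lid alone.

How it is judged:
By the outcome, as a careful person would: the job done as asked, in the order asked, and still so for the second after the job is handed in, with the robot touching nothing.
It also fails if it takes over 138 s, if anything falls off the work surface, if the arm or the gripper's body presses on something with over 40 N, if the wrist force passes 120 N, or if a joint passes its speed limit or range.

### The arm

A 7-joint arm with a two-finger parallel gripper is mounted at the origin on a cart in front of the work surface, level with it; the furniture and walls round the work are solid. World frame = base frame: x ahead of the robot, y to its left, z up, the work surface at z = 0. Lengths are in m, angles in rad, forces in N, time in s.
With the tool pointing down it reaches from about 0.4 to 0.9 m from the base axis. Payload 5.6 kg.
Tool frame: the origin (TCP) lies midway between the tips of the shut fingers; the grasp point (between the pads) lies 19 mm behind it; z points along the fingers, y is the line along which they close (so a half turn about z gives the same grasp; the last joint's range is limited). The gripper opens to 92 mm and grips with 3 to 60 N. Pads are 20 mm wide; open, the fingers measure 128 mm over their backs; the gripper's body (75 mm by 189 mm) begins 69 mm behind the grasp point.
Start: joints at [-1.157, 0.468, -0.012, 1.603, 0.006, 1.071, -0.056], TCP at [0.287, 0.583, 0.215] pointing down, gripper open.
Joint ranges: [-2.53, 2.53], [-0.31, 2.02], [-1.57, 1.55], [0.28, 2.44], [-1.29, 4.43], [0.15, 1.84], [-2.92, 2.92]. Speed limits (rad/s): [2.57, 2.57, 3.14, 3.14, 3.14, 3.14, 3.14].

### API

Orientations are given as a 3x3 rotation matrix whose columns are the frame's x, y, z axes.
In Python, from station import env, effector, solver, viewer, workorder, search_frame, tip_of gives the robot as it stands. Calls block until the motion is done:
- env.reach(position, orientation): joint-space move of the TCP to a pose.
- env.movel(position, frame=None, rate=0.15): straight line of the TCP; frame=None keeps the orientation; rate is the mean speed in m/s.
- env.goto_joints(angles): joint-space move.
- effector.release() and effector.grasp(squeeze=None): open the fingers fully, or close them until they stop; squeeze is the grip in N (None keeps the last).
- env.pause(seconds).
- solver.inverse_kinematics(position, orientation): joint angles nearest the present ones, or None.
- env.sense(): the state.
- viewer.read_camera(name): name is "scene" or "top"; returns (picture, depth): 480x640x3 uint8, red, green, blue; 480x640 float32, m along the optical axis (not along the pixel's ray), 0 where there is no reading.
- viewer.camera_info(name): a dict with "intrinsics" (3x3 intrinsics, pixels), "eye" and "rotation" of the camera in the world. Camera axes: x right, y up, looking along -z (the intrinsics and any distortion apply to the point x, -y, -z); pixel columns grow to the right and rows downward; lengths in m; the calibration is good to about 2 mm. A picture is of the moment at which its call begins. camera_info takes no time and is no camera call.
A pose or a line that the arm cannot do raises env.PlanningError and nothing moves.
- workorder.finish_job(): hands the job in; it is judged then, once.
Trained networks look in the newest picture that a camera, given by its name, has taken for a name from the list of things; names that differ only in an ending like _2 or _b are one class to them, and where a whole thing is asked for, a point or a joint stands for the part that bears it (a point fixed in the world has none). Each returns a list of dicts, best first, with "score" (0 to 1); they miss things now and then, are a little off and sometimes report something else, mostly with a low value. They report only what shows in the picture. A call takes as long as a camera call. They do not tell look-alikes from the thing itself.
- search_frame(camera, name): "at" ([x, y, z] in m, in world coordinates, good to about 4 mm: the middle of the surface that is visible of it).
- tip_of(camera, name): "at" ([x, y, z] in m, in world coordinates, good to about 4 mm: a listed point, or the origin of a listed thing).
The state is a dict: "t": time; "joint_positions": joint angles; "joint_velocities": joint speeds; "tau": joint torques, N m; "ee_pos": TCP position; "tcp_rot": TCP orientation; "wrist_force": force on the tool from outside, world axes, zero at the start; "moment": the same for the moment, N m; "gripper_width": finger opening in m; "grasp_force": force on a finger pad.
Only numpy, scipy, OpenCV 4.12 (cv2) and the standard library are available. Lean on these libraries where they do the work, as an engineer would, in place of code of your own. Each camera call takes 0.05 s, during which the arm holds its last target. There are 200 camera calls.

## Working session

There is one attempt and no reset: what is moved stays moved. The work goes in short steps, each a Python script; the robot and the scene stay as the last script left them, time stands still between calls to the robot, and variables do not carry over. Pictures are saved under pics/ and viewed, at most 14 in all, crops included, and the job is handed in when it is done.

```bash
ls; mkdir -p pics
cat > h.py <<'E'
import numpy as np, cv2
from station import env, effector, solver, viewer, workorder, search_frame, tip_of
def shot(c,fn):
    p,d=viewer.read_camera(c); cv2.imwrite(fn,p[...,::-1]); np.savez('%s.npz'%c,p=p,d=d); return p,d
def px(c,P):
    i=viewer.camera_info(c); q=np.array(i['rotation']).T@(np.array(P)-i['eye']); k=np.array(i['intrinsics'])@[q[0],-q[1],-q[2]]; return (k[:2]/k[2]).round(0)
def cloud(c,d):
    i=viewer.camera_info(c); K=np.array(i['intrinsics']); v,u=np.mgrid[:480,:640]
    P=np.stack([(u-K[0,2])/K[0,0]*d,-(v-K[1,2])/K[1,1]*d,-d],-1)
    W=P@np.array(i['rotation']).T+i['eye']; W[d==0]=np.nan; return W
E
python3 - <<'E'
from h import *
for c in('scene','top'):
    shot(c,f'pics/{c}0.png'); i=viewer.camera_info(c); print(c,i)
    for n in 'board mug mug_mouth mug_handle sugar_jar filter filter_lid teaspoon'.split():
        for r in tip_of(c,n)[:4]: print(n,np.round(r['at'],3),round(r['score'],2),px(c,r['at']))
print(env.sense()['t'])
E
```

```text
pics
scene {'intrinsics': array([[546.51827267,   0.        , 311.29508882],
       [  0.        , 546.51827267, 239.86326407],
       [  0.        ,   0.        ,   1.        ]]), 'eye': array([ 0.04063496, -0.71588439,  0.8409608 ]), 'rotation': array([[ 0.83324478,  0.37111006, -0.40985419],
       [-0.55256482,  0.53296052, -0.64080044],
       [-0.01937138,  0.76041463,  0.64914894]])}
mug [ 0.638 -0.251  0.002] 0.57 [440. 325.]
mug [0.453 0.314 0.002] 0.41 [228. 215.]
mug_handle [ 0.592 -0.263  0.061] 0.88 [431. 318.]
sugar_jar [ 0.636  0.087 -0.003] 0.6 [340. 237.]
filter [ 0.633 -0.076 -0.007] 0.66 [382. 278.]
filter_lid [0.338 0.219 0.001] 0.97 [202. 253.]
filter_lid [ 0.633  0.229 -0.005] 0.79 [307. 209.]
filter_lid [ 0.656 -0.248  0.085] 0.49 [452. 291.]
teaspoon [ 0.458  0.314 -0.   ] 0.7 [230. 215.]
teaspoon [ 0.63   0.228 -0.005] 0.59 [306. 209.]
top {'intrinsics': array([[500.8017024 ,   0.        , 312.60493267],
       [  0.        , 500.8017024 , 244.34275521],
       [  0.        ,   0.        ,   1.        ]]), 'eye': array([ 0.28134632, -0.00994451,  1.21448268]), 'rotation': array([[ 0.01477041,  0.98521456, -0.17068717],
       [-0.99956201,  0.01017076, -0.02779095],
       [-0.02564403,  0.17102289,  0.98493327]])}
board [ 0.47  -0.003  0.   ] 0.56 [323. 253.]
mug [ 0.642 -0.252 -0.002] 0.73 [424. 187.]
mug_mouth [ 0.657 -0.246  0.088] 0.76 [429. 169.]
mug_handle [ 0.594 -0.262  0.056] 0.7 [433. 199.]
sugar_jar [0.641 0.087 0.002] 0.69 [289. 186.]
filter [ 0.631 -0.075  0.   ] 0.75 [353. 190.]
filter_lid [0.338 0.221 0.002] 0.7 [230. 306.]
filter_lid [0.636 0.232 0.   ] 0.63 [231. 187.]
teaspoon [ 0.658 -0.246  0.086] 0.4 [429. 169.]
0.9
```

View pics/scene0.png

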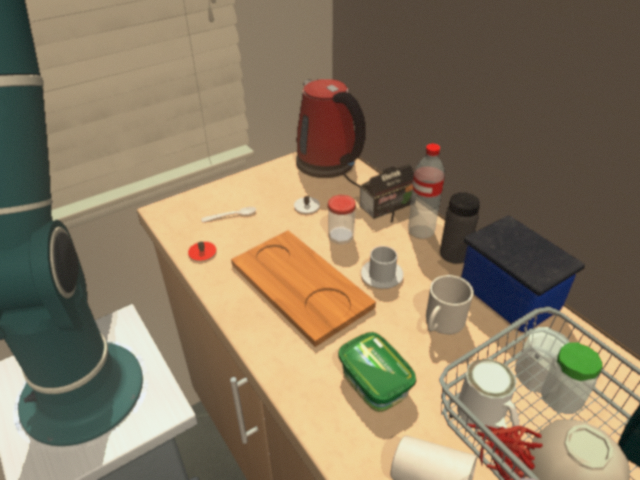

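View pics/top0.png

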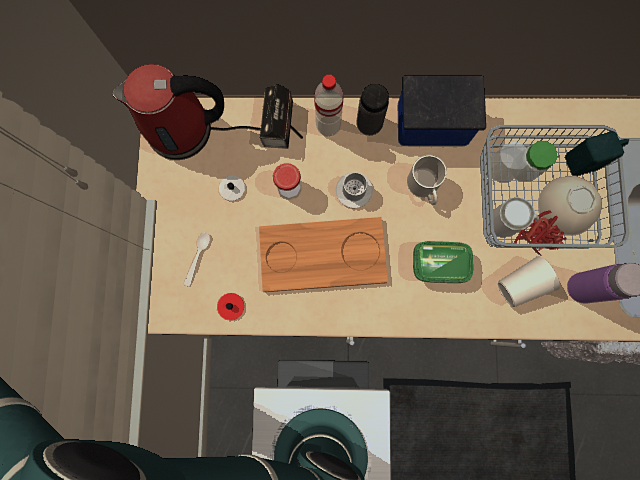

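The scene picture shows the board at (303,284) with its wide recess at the near right. The top picture settles the look-alikes:
- **Mug:** the upright one is at top (428,175), handle toward the robot. The others are one lying at (530,283) and an upturned one in the basket at (515,215). Only the first is a standing off-white mug with a handle.
- **Lids:** steel at (232,188), and red at (231,306), which is to be left alone.
- **Jars:** red lid at (287,178), which fits. The green-lidded one in the basket at (541,155) does not.

Next I measure and take one crop to confirm.

```bash
cat >> h.py <<'E'
def circ(P):
    A=np.c_[2*P[:,:2],np.ones(len(P))]; s=np.linalg.lstsq(A,(P[:,:2]**2).sum(1),rcond=None)[0]
    return s[:2],np.sqrt(s[2]+s[:2]@s[:2])
def near(W,c,r,z0,z1):
    m=(np.hypot(W[...,0]-c[0],W[...,1]-c[1])<r)&(W[...,2]>z0)&(W[...,2]<z1); return m
def encl(P):
    (x,y),r=cv2.minEnclosingCircle(P[:,:2].astype(np.float32)); return np.round([x,y,r],4)
E
python3 - <<'E'
from h import *
for c in('top','scene'):
    f=np.load(c+'.npz'); W=cloud(c,f['d']); p=f['p'].astype(int)
    print(c)
    for n,cc,r,z0,z1 in [('table',(.5,.2),.05,-.05,.05),('mugrim',(.657,-.246),.048,.082,.096),('jar',(.638,.087),.05,.09,.11),('filt',(.632,-.076),.04,.056,.075),('brim',(.632,-.076),.055,.004,.016),('lidknob',(.635,.231),.04,.02,.04),('liddisc',(.635,.231),.04,.005,.014)]:
        P=W[near(W,cc,r,z0,z1)]
        if len(P)<5: print(n,len(P)); continue
        print(n,len(P),'mean',P.mean(0).round(4),'z',np.percentile(P[:,2],[5,50,95]).round(4),'circ',*np.round(np.r_[circ(P)],4),'encl',encl(P))
    h=near(W,(.592,-.263),.03,.055,.082); print('handle',W[h].mean(0).round(4))
    P=W[near(W,(.47,0),.22,.014,.026)]; P=P[(P[:,0]<.6)]
    b=cv2.minAreaRect(P[:,:2].astype(np.float32)); print('board',b,np.median(P[:,2]))
    m=near(W,(.457,.314),.11,-.006,.02)&(p.max(2)-p.min(2)<28)&(p.min(2)>110)
    i=viewer.camera_info(c)
    P=W[m]; b=cv2.minAreaRect(P[:,:2].astype(np.float32)); print('spoon',len(P),b,np.percentile(P[:,2],[5,50,95]).round(4))
p=np.load('top.npz')['p']; s=np.load('scene.npz')['p']
cr=cv2.resize(p[140:300,170:470],(800,427),interpolation=cv2.INTER_CUBIC)
cv2.imwrite('pics/crop1.png',cr[...,::-1])
E
```

```text
top
table 1226 mean [ 0.4997  0.2007 -0.0005] z [-0.0046 -0.0007  0.0035] circ 0.4999 0.2005 0.0351 encl [0.5    0.2001 0.0499]
mugrim 188 mean [ 0.6527 -0.2467  0.0869] z [0.0828 0.0869 0.0907] circ 0.6517 -0.2465 0.0382 encl [ 0.6519 -0.2475  0.0413]
jar 580 mean [0.6341 0.0856 0.0979] z [0.0938 0.098  0.1019] circ 0.6343 0.0856 0.0227 encl [0.6353 0.0848 0.0326]
filt 109 mean [ 0.6281 -0.0755  0.062 ] z [0.0574 0.0622 0.0654] circ 0.6286 -0.0757 0.0275 encl [ 0.629  -0.0758  0.0294]
brim 510 mean [ 0.62   -0.0744  0.0089] z [0.0049 0.0086 0.0144] circ 0.6299 -0.0757 0.038 encl [ 0.6319 -0.0772  0.0526]
lidknob 38 mean [0.6315 0.2297 0.028 ] z [0.0209 0.0291 0.0328] circ 0.6322 0.2301 0.006 encl [0.6328 0.2307 0.0084]
liddisc 381 mean [0.6322 0.2283 0.0079] z [0.0053 0.0077 0.0116] circ 0.6329 0.2289 0.0237 encl [0.6323 0.2265 0.0356]
handle [ 0.603  -0.2583  0.071 ]
board ((0.4888022243976593, 0.0026225149631500244), (0.20641545951366425, 0.3007495105266571), 5.051254749298096) 0.018964462867326892
spoon 226 ((0.4533393979072571, 0.3118555247783661), (0.026933567598462105, 0.13511
[... 1053 characters left out ...]
766532450293Traceback (most recent call last):
  File "<stdin>", line 14, in <module>
    return _quantile_unchecked(
        a, q, axis, out, overwrite_input, method, keepdims, weights)
    return _ureduce(a,
                    func=_quantile_ureduce_func,
    ...<5 lines>...
                    overwrite_input=overwrite_input,
                    method=method)
    r = func(a, **kwargs)
    result = _quantile(arr,
                       quantiles=q,
    ...<2 lines>...
                       out=out,
                       weights=wgt)
    slices_having_nans = np.isnan(arr[-1, ...])
                                  ~~~^^^^^^^^^
IndexError: index -1 is out of bounds for axis 0 with size 0
```

Run:
```python
from h import *
for c in('top','scene'):
    f=np.load(c+'.npz'); p=f['p']; W=cloud(c,f['d']); hsv=cv2.cvtColor(p,cv2.COLOR_RGB2HSV)
    # project board pixels by colour/height
    m=(near(W,(.47,0),.2,.011,.028)&(W[...,0]<.58)&(p[...,0].astype(int)-p[...,2]>50)).astype(np.uint8)
    m=cv2.morphologyEx(m,cv2.MORPH_OPEN,np.ones((5,5)))
    n,l,s,_=cv2.connectedComponentsWithStats(m); k=1+s[1:,4].argmax(); P=W[l==k]
    b=cv2.minAreaRect(P[:,:2].astype(np.float32)); print(c,'board',b,np.median(P[:,2]))
    r=near(W,(.457,.314),.10,-.01,.03); S=hsv[...,1]; print('sat',np.percentile(S[r],[1,5,50]))
    m=r&(S<70); m=cv2.morphologyEx(m.astype(np.uint8),cv2.MORPH_CLOSE,np.ones((3,3)))
    n,l,s,_=cv2.connectedComponentsWithStats(m); k=1+s[1:,4].argmax(); P=W[l==k]; Q=P[:,:2]
    b=cv2.minAreaRect(Q.astype(np.float32)); e=np.linalg.svd(Q-Q.mean(0),full_matrices=False)[2][0]; t=(Q-Q.mean(0))@e
    print('spoon',len(P),b,e,'mid',Q.mean(0)+e*(t.min()+t.max())/2,'len',np.ptp(t))
p=np.load('top.npz')['p']
cv2.imwrite('pics/crop1.png',cv2.resize(p[140:300,170:470],(800,427),interpolation=cv2.INTER_CUBIC)[...,::-1])
```

```text
top board ((0.46647167205810547, 0.0005433857440948486), (0.1612284928560257, 0.30074411630630493), 4.968430995941162) 0.019103133638795455
sat [25. 37. 79.]Traceback (most recent call last):
  File "<stdin>", line 12, in <module>
    u, s, vh = gufunc(a, signature=signature)
               ~~~~~~^^^^^^^^^^^^^^^^^^^^^^^^
    raise LinAlgError("SVD did not converge")
numpy.linalg.LinAlgError: SVD did not converge
```

Run:
```python
from h import *
p=np.load('top.npz')['p']
cv2.imwrite('pics/crop1.png',cv2.resize(p[140:300,170:470],(800,427),interpolation=cv2.INTER_CUBIC)[...,::-1])
for c in('top','scene'):
    f=np.load(c+'.npz'); p=f['p']; W=cloud(c,f['d']); hsv=cv2.cvtColor(p,cv2.COLOR_RGB2HSV)
    m=(near(W,(.47,0),.2,.011,.028)&(W[...,0]<.58)&(p[...,0].astype(int)-p[...,2]>50)).astype(np.uint8)
    m=cv2.morphologyEx(m,cv2.MORPH_OPEN,np.ones((5,5)))
    n,l,s,_=cv2.connectedComponentsWithStats(m); k=1+s[1:,4].argmax(); P=W[l==k]
    print(c,'board',cv2.minAreaRect(P[:,:2].astype(np.float32)),np.median(P[:,2]))
    r=near(W,(.457,.314),.10,-.01,.03); S=hsv[...,1]; m=(r&(S<58)).astype(np.uint8)
    n,l,s,_=cv2.connectedComponentsWithStats(m); k=1+s[1:,4].argmax(); P=W[l==k]; Q=P[:,:2]; print(s[k],np.median(hsv[l==k],0))
    e=np.linalg.svd(Q-Q.mean(0),full_matrices=False)[2][0]; t=(Q-Q.mean(0))@e
    print('spoon',len(P),cv2.minAreaRect(Q.astype(np.float32)),e,'mid',Q.mean(0)+e*(t.min()+t.max())/2,'len',np.ptp(t))
```

```text
top board ((0.46647167205810547, 0.0005433857440948486), (0.1612284928560257, 0.30074411630630493), 4.968430995941162) 0.019103133638795455
[184 232  26  55 348] [ 19.  33. 204.]
spoon 348 ((0.45272427797317505, 0.30898231267929077), (0.028127821162343025, 0.13945479691028595), 73.01508331298828) [-0.95190513  0.30639292] mid [0.45291216 0.30970019] len 0.13937697951803363
scene board ((0.467929482460022, 0.0017193406820297241), (0.164037823677063, 0.30509713292121887), 5.062934398651123) 0.020375372885442555
[239 208  16   6  66] [ 20.   50.  226.5]
spoon 66 ((0.4975646734237671, 0.2997201085090637), (0.023861616849899292, 0.03803969919681549), 69.42462921142578) [-0.96104258  0.27640035] mid [0.49685297 0.29925394] len 0.0377749072303982
```

View pics/crop1.png

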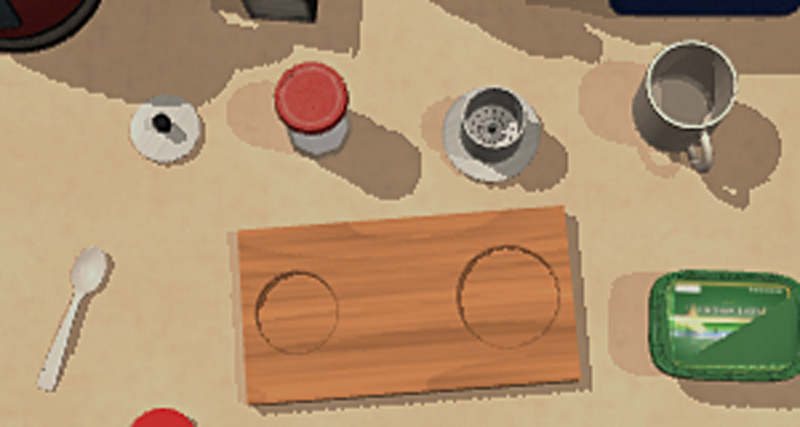

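The crop confirms my choices. The steel lid is at crop (165,130), and the red one at the bottom edge stays put. The red-lidded jar is at (312,100), the filter on its brim at (491,130), the mug at (690,85) with its handle down-right, and the spoon at (75,315) with its bowl up. Next is the spoon.

```bash
cat >> h.py <<'E'
YAW=np.radians(5.0); BC=np.array([.467,.001])
def bd(x,y): c,s=np.cos(YAW),np.sin(YAW); return BC+[c*x-s*y,s*x+c*y]
def R(deg):
    a=np.radians(deg); c,s=np.cos(a),np.sin(a); return np.array([[-s,c,0],[c,s,0],[0,0,-1.]])
def pick(xy,z,a,f,up=.2):
    """above, down, grip, up"""
    effector.release(); env.reach(np.r_[xy,z+.13],R(a)); env.movel(np.r_[xy,z],rate=.12)
    effector.grasp(f); s=env.sense(); print('grip',s['gripper_width'],s['grasp_force'],s['t'])
    env.movel(np.r_[xy,up],rate=.15); s=env.sense(); print('lifted',s['gripper_width'],s['grasp_force'],s['wrist_force'].round(1))
def place(xy,z,a,up,back=.1,rate=.25):
    env.movel(np.r_[xy,up],R(a),rate=rate); env.movel(np.r_[xy,z+.02],rate=.15); env.movel(np.r_[xy,z],rate=.03)
    s=env.sense(); print('down',s['ee_pos'].round(4),s['wrist_force'].round(1),s['joint_positions'].round(2)); effector.release(); env.pause(.2)
    env.movel(np.r_[xy,z+back],rate=.15); print('t',env.sense()['t'])
E
python3 - <<'E'
from h import *
m=(.653,-.247)
for a in (104.5,-75.5):
    q=solver.inverse_kinematics(np.r_[m,.041],R(a)); q2=solver.inverse_kinematics(np.r_[bd(0,-92e-3),.055],R(a+80.5)); print(a,q,q2)
for a in (72.2,-107.8): print(a,solver.inverse_kinematics(np.array([.4535,.31,.003]),R(a)))
a=72.2
pick((.4535,.310),.003,a,15,.12); place(bd(0,.005),.024,a+22.8,.12)
shot('top','pics/top1.png')
E
```

```text
104.5 [ 0.1385426   0.74719139  0.25941834  1.59245822 -0.23780084  0.83310984
  2.31630525] [-0.82282247  0.94879251  1.3390938   2.16835309 -1.12634464  1.06773661
 -1.89957189]
-75.5 [-0.14886499  0.84850959  0.71325144  1.61412313 -0.65742965  0.93290265
 -0.51611078] [-0.26245684  0.46473051  0.4635816   2.1407233  -0.35758958  0.60962729
  0.54234726]
72.2 [-0.66957807  0.60798124  0.01139574  1.97433667 -0.0122674   0.55933903
  0.61030151]
-107.8 [-1.08832757  0.67174168  0.55244808  2.00215005 -0.58832856  0.62918391
 -2.02555091]
grip 0.023065343013151465 14.963273991234018 4.65
lifted 0.02300233052019694 14.964018258397118 [ 1.1  0.3 -0.7]
down [0.4666 0.006  0.024 ] [-0.6 -0.4 -1.1] [-0.12  0.48  0.04  2.17 -0.04  0.5   1.61]
t 10.5333
```

Run:
```python
from h import *
effector.release(); env.reach(np.array([.653,-.247,.20]),R(-75.5))
print(env.sense()['joint_positions'].round(2),env.sense()['t'])
p,d=shot('scene','pics/x.png'); q,_=shot('top','pics/x2.png')
a=cv2.resize(p[190:350,210:410],(500,400)); b=cv2.resize(q[190:310,230:410],(300,200)); b=np.vstack([b,b*0])
cv2.imwrite('pics/c2.png',np.hstack([a,b])[...,::-1])
```

```text
[-0.17  0.65  0.75  1.52 -0.47  1.15 -0.65] 12.7333
```

View pics/c2.png

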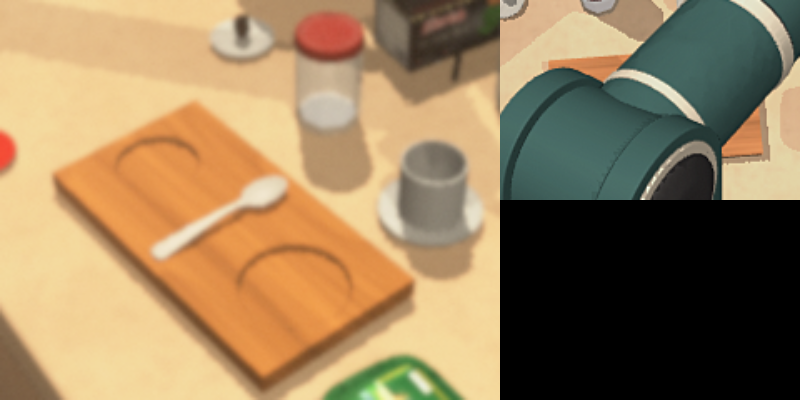

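The spoon lies on the board between the recesses, crop (150..285, 185..255). I'll measure it exactly and then move the mug.

```bash
cat >> h.py <<'E'
def spoon(c):
    f=np.load(c+'.npz'); p=f['p']; W=cloud(c,f['d']); S=cv2.cvtColor(p,cv2.COLOR_RGB2HSV)[...,1]
    m=(near(W,bd(0,.005),.09,.012,.04)&(S<90)).astype(np.uint8)
    n,l,s,_=cv2.connectedComponentsWithStats(m); k=1+s[1:,4].argmax(); Q=W[l==k][:,:2]
    e=np.linalg.svd(Q-Q.mean(0),full_matrices=False)[2][0]; t=(Q-Q.mean(0))@e
    mid=Q.mean(0)+e*(t.min()+t.max())/2; print('spoon',len(Q),np.ptp(t),np.degrees(np.arctan(e[1]/e[0])),mid-bd(0,.005))
E
python3 - <<'E'
from h import *
spoon('scene')
a=-75.5
pick((.653,-.247),.041,a,40,.17)
place(bd(0,-.092),.0565,a+80.5,.17,.14)
env.reach(np.array([.636,.085,.2]),R(95))
spoon('scene')
for c in('scene','top'):
    p,d=shot(c,f'pics/{c}3.png'); W=cloud(c,d); P=W[near(W,bd(0,-.092),.055,.09,.115)]
    print(c,len(P),'rim circ',circ(P),'enc',encl(P),'z',np.median(P[:,2]),'target',bd(0,-.092))
    h=near(W,bd(0,-.155),.02,.06,.1); print('handle',W[h].mean(0)-np.r_[bd(0,-.092),0])
    spoon(c)
print(env.sense()['t'])
E
```

```text
spoon 354 0.13854353416285245 5.476945667384478 [-0.00039858  0.00016576]
grip 0.0793943911853267 39.99476772034541 14.8833
lifted 0.07860707906833635 39.97392249992117 [ 0.5  0.6 -2.4]
down [ 0.4751 -0.0907  0.0565] [-0.5  0.  -2.8] [-0.19  0.45  0.38  2.14 -0.29  0.6   0.47]
t 20.7167
spoon 354 0.13854353416285245 5.476945667384478 [-0.00039858  0.00016576]
scene 523 rim circ (array([ 0.47424903, -0.09168546]), np.float64(0.038619887994027345)) enc [ 0.4758 -0.0971  0.048 ] z 0.09857146616092383 target [ 0.47501833 -0.09064991]
handle [ 0.00399093 -0.05945795  0.08183216]
spoon 227 0.13376807606373134 8.912737992665493 [-0.00350823  0.00205143]
top 230 rim circ (array([ 0.47231568, -0.09113422]), np.float64(0.03862289135430316)) enc [ 0.4728 -0.0979  0.0475] z 0.10010711529253302 target [ 0.47501833 -0.09064991]
handle [ 0.00275689 -0.05589841  0.0866758 ]
spoon 362 0.13976389900391906 4.376003130252409 [-0.00019763 -0.0008491 ]
21.9167
```

View pics/scene3.png

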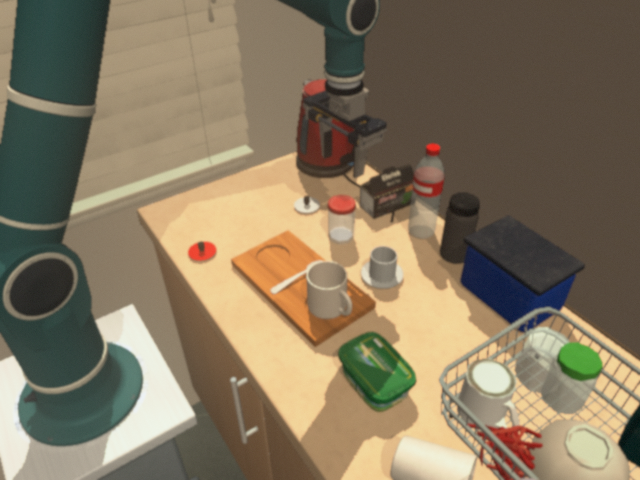

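The mug stands in the wide recess at scene (327,290) with its handle pointing to the board's outer end. Rim height and centre agree with it being seated. Next is the jar.

Run:
```python
from h import *
pick((.636,.085),.041,95,40,.2)
place(bd(0,.1),.0565,95,.2,.14)
env.reach(np.array([.630,-.0758,.2]),R(95))
for c in('scene','top'):
    p,d=shot(c,f'pics/{c}4.png'); W=cloud(c,d); P=W[near(W,bd(0,.1),.055,.105,.13)]
    if len(P)>5: print(c,len(P),'enc',encl(P),'mean',P.mean(0),'z',np.median(P[:,2]),'target',bd(0,.1))
    spoon(c)
print(env.sense()['t'])
```

```text
grip 0.06419452776137448 40.00071845774073 24.15
lifted 0.06366762424292809 39.99844778445549 [-1.1 -0.1 -5.1]
down [0.4584 0.1006 0.0565] [ 0.4  0.8 -5.9] [-0.35  0.41  0.08  2.15 -0.06  0.58  1.42]
t 29.8833
scene 527 enc [0.4613 0.0993 0.0356] mean [0.45754786 0.09635062 0.11303882] z 0.11344005270754909 target [0.45828443 0.10061947]
spoon 237 0.13194065459140403 8.358235316632298 [-0.00364262  0.00219483]
top 633 enc [0.458  0.1004 0.0324] mean [0.45748742 0.09967258 0.11191928] z 0.11184813190780063 target [0.45828443 0.10061947]Traceback (most recent call last):
  File "<stdin>", line 8, in <module>
  File "h.py", line 34, in spoon
    n,l,s,_=cv2.connectedComponentsWithStats(m); k=1+s[1:,4].argmax(); Q=W[l==k][:,:2]
                                                     ~~~~~~~~~~~~~~^^
ValueError: attempt to get argmax of an empty sequence
```

View pics/scene4.png

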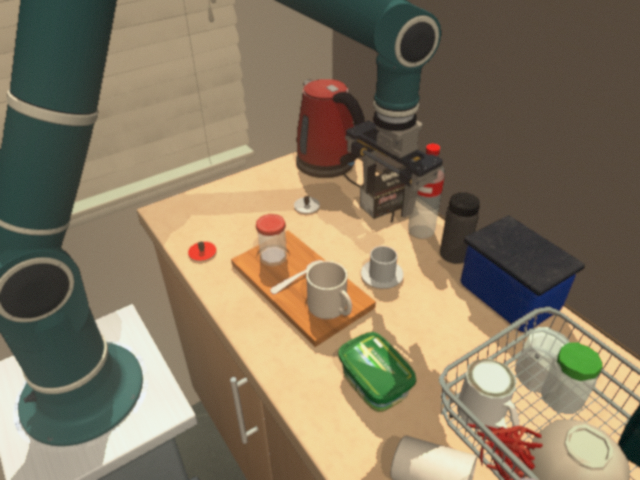

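The jar stands upright in the narrow recess at scene (271,240), with its top at 0.113 m as it should be. Next is the filter.

Run:
```python
from h import *
pick((.630,-.0758),.025,95,20,.2)
place((.4738,-.0910),.122,95,.2,.12,.2)
env.reach(np.array([.6335,.230,.2]),R(95))
for c in('scene','top'):
    p,d=shot(c,f'pics/{c}5.png'); W=cloud(c,d)
    P=W[near(W,(.474,-.091),.045,.150,.175)]; B=W[near(W,(.474,-.091),.06,.095,.115)]
    print(c,len(P),'edge circ',circ(P),'enc',encl(P),'z',np.percentile(P[:,2],[5,50,95]),'brim',encl(B),np.median(B[:,2]))
print(env.sense()['t'])
p=np.load('scene.npz')['p']; q=np.load('top.npz')['p']
cv2.imwrite('pics/c5.png',np.hstack([cv2.resize(p[190:350,210:410],(500,400)),cv2.resize(q[190:310,230:380],(300,400))])[...,::-1])
```

```text
grip 0.05827256772452628 20.00018633902073 33.3
lifted 0.05851506136052892 19.999812310561538 [-0.3  0.1 -1.6]
down [ 0.4739 -0.091   0.122 ] [-0.9  0.2 -0.8] [-0.09  0.32  0.24  2.1  -0.11  0.74  1.89]
t 38.7
scene 325 edge circ (array([ 0.47430969, -0.09190855]), np.float64(0.027539823751611268)) enc [ 0.476  -0.0919  0.0319] z [0.15101017 0.15719026 0.16179206] brim [ 0.4758 -0.0921  0.0475] 0.1059626276330718
top 135 edge circ (array([ 0.47263806, -0.09133219]), np.float64(0.027413093208820804)) enc [ 0.4727 -0.0915  0.029 ] z [0.15119956 0.15848433 0.16214313] brim [ 0.4732 -0.0913  0.0461] 0.10486511650212038
40.15
```

View pics/c5.png

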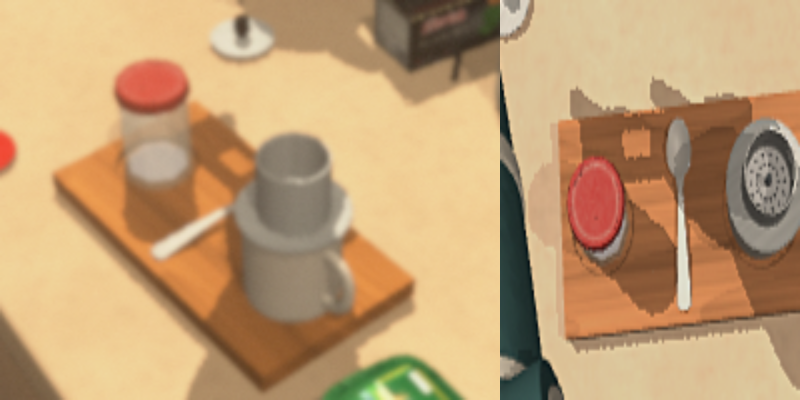

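The filter sits level on the mug at crop (293,180), with its edge at about 0.16 m and brim centred as expected. The spoon is undisturbed. Last is the lid.

Run:
```python
from h import *
pick((.6335,.230),.0115,95,20,.26)
place((.4737,-.0915),.1675,95,.26,.1,.25)
env.reach(np.array([.55,.25,.3]),R(95)); env.pause(.5)
for c in('scene','top'):
    p,d=shot(c,f'pics/{c}6.png'); W=cloud(c,d)
    P=W[near(W,(.474,-.091),.045,.155,.172)]; K=W[near(W,(.474,-.091),.03,.176,.195)]
    print(c,len(P),'disc',encl(P),np.percentile(P[:,2],[5,50,95]),'knob',K.mean(0),np.percentile(K[:,2],95))
    A=np.c_[P[:,:2]-P[:,:2].mean(0),np.ones(len(P))]; print('tilt',np.linalg.lstsq(A,P[:,2],rcond=None)[0])
s=env.sense(); print(s['t'])
p=np.load('scene.npz')['p']; q=np.load('top.npz')['p']
cv2.imwrite('pics/c6.png',np.hstack([cv2.resize(p[190:350,210:410],(500,400)),cv2.resize(q[190:310,230:420],(300,190))[:190].repeat(1,0) if 0 else cv2.copyMakeBorder(cv2.resize(q[190:310,240:420],(300,200)),0,200,0,0,0)])[...,::-1])
```

```text
grip 0.014996508523451794 19.999966928735375 43.0833
lifted 0.014935163692405322 19.999858756782487 [ 0.7  0.1 -1.5]
down [ 0.4738 -0.0916  0.1676] [ 0.7 -0.6 -1. ] [-0.06  0.24  0.21  2.06 -0.07  0.84  1.84]
t 50.1333
scene 604 disc [ 0.4745 -0.0905  0.0347] [0.16096066 0.16365646 0.16630615] knob [ 0.47322468 -0.09402343  0.18379484] 0.18783165640954266
tilt [0.00902248 0.00759261 0.16362067]
top 681 disc [ 0.474  -0.0921  0.0333] [0.15852136 0.16186353 0.16513038] knob [ 0.47283044 -0.09145858  0.1837674 ] 0.18805129295637332
tilt [0.007205   0.00352957 0.16190864]
52.0583
```

View pics/c6.png

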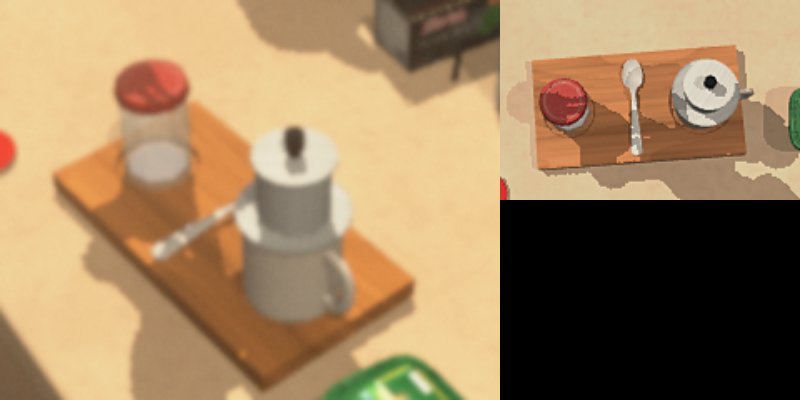

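The lid lies flat on the filter, crop (293,155), with its disc top at about 0.163 m and centred. Everything else is in place and the robot is clear, so I'm handing in.

```bash
python3 -c "
from h import *
print(workorder.finish_job())"
```

```text
the job is handed in; nothing more can be done
None
```

The board is laid as asked and handed in at about 52 s: spoon midway, mug in the wide recess with its handle outward, jar in the narrow recess, filter on the mug and lid on the filter, with camera checks showing each in place (no verdict came back).

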